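Move the lift-off guard door to the loaded chamber by its sprung hinge pins

ROBOT

A 6-joint arm with a two-finger parallel gripper is mounted at the origin on a cart in front of the work surface, level with it; the furniture and walls round the work are solid. World frame = base frame: x ahead of the robot, y to its left, z up, the work surface at z = 0. Lengths are in m, angles in rad, forces in N, time in s.
With the tool pointing down it reaches from about 0.35 to 0.775 m from the base axis. Payload 7.3 kg.
Tool frame: the origin (TCP) lies midway between the tips of the shut fingers; the grasp point (between the pads) lies 19 mm behind it; z points along the fingers, y is the direction in which the jaws open and shut (so a half turn about z gives the same grasp; the last joint's range is limited). The gripper opens to 92 mm and grips with 3 to 60 N. Pads are 19 mm wide; open, the fingers measure 130 mm over their backs; the gripper's body (75 mm by 190 mm) begins 47 mm behind the grasp point.
Start: joints at [1.191, 0.342, 1.524, -0, 1.275, -0.146], TCP at [0.122, 0.511, 0.227] pointing down, gripper open.
Joint ranges: [-2.53, 2.53], [-0.77, 2.02], [0.04, 2.7], [-1, 4.14], [0.28, 2.66], [-3.11, 3.11]. Speed limits (rad/s): [2.57, 2.57, 3.14, 3.14, 3.14, 3.14].

INTERFACE

Orientations are given as [roll, pitch, yaw] about the fixed x, y, z axes, in that order (R = Rz(yaw) Ry(pitch) Rx(roll)).
In Python, from cell import status, eyes, job gives the robot as it stands.
- The arm moves only by the tool jog_arm, never from a script. Its argument "series" is a list of rows, each a list of 3 entries, a list of its own where there are three numbers: the gripper command: -1 is shut, 1 is fully open, values between are in proportion, then the shift along the tool's x, y, z in m, then the turn, a rotation vector about the tool's x, y, z in rad. In form: [[grip, [x, y, z], [ax, ay, az]], ...]. A call has 1 to 12 rows; each row is the pose to reach, as a shift and turn from the pose commanded when the call began, along the tool's axes at that moment; what a row does not reach only later rows make up. A row lasts 1/12 s, in which the tool goes at most 41.7 mm and 7.16 degrees, less where a joint would pass 70% of its speed; a pose out of reach is approached as far as the arm can. A call with a gripper value outside its range is refused whole. The fingers move at their own pace and stop on an object; "squeeze" is the grip in N (left out, the last holds). Time passes only in rows, so rows that repeat a pose let the fingers close. It gives the time, the measured TCP pose, the force and the opening at its end, in the units of the state.
- status.observe(): the state, without advancing time (a new reading comes with each control period).
- eyes.read_camera(name): name is "side" or "top"; returns a dict with "img" (420x560x3 uint8, red, green, blue), "range_z" (420x560 float32, m along the optical axis (not along the pixel's ray), 0 where there is no reading), "camera_matrix" (3x3 intrinsics, pixels), "T" (4x4, takes a point from camera to world coordinates). Camera axes: x right, y down, z forward; pixel columns grow to the right and rows downward; lengths in m; the calibration is good to about 2 mm. A picture is of the moment at which its call begins.
- job.hand_in(): hands the job in, once; it reports no verdict.
The state is a dict: "time": time; "qpos": joint angles; "qvel": joint speeds; "joint_efforts": joint torques, N m; "tool_pos": TCP position; "tool_rot": TCP orientation; "contact_force": force on the tool from outside, world axes, zero at the start; "torque": the same for the moment, N m; "opening": finger opening in m.
Only numpy, scipy, OpenCV 4.12 (cv2) and the standard library are available. Lean on these libraries where they do the work, as an engineer would, in place of code of your own. Each camera call takes 0.05 s, during which the arm holds its last target.

TASK

The clear guard door hangs on the empty chamber, but the chamber that holds the brass nozzle needs it. Pinch the two tabs together to pull in its sprung hinge pins, lift the door off, and drop it gently into the hinge bracket of the chamber with the nozzle, letting go only when it is fully down so that both pins spring home. The bracket there is only roughly placed, so feel for its slots and do not force the door, and leave the nozzle, the dish and the vial where they stand.

Things in the scene. Friction and masses are not known exactly. Their poses are not given: they have to be found in the camera images.
- empty_station: Chamber with nothing in it, on which the guard hangs at the start. Fixed grey box with open front on a 190 (x) x 210 (y) x 12 mm base plate; box 150 wide, clear roof 103 high, port at the back 116 high. Its front is 4 mm behind the origin. Origin: on the bench; x to the back, y left, z up. A hinge bracket with two upright cheeks stands before the box, its axis 30 mm in front of the origin.
- loaded_station: Same chamber, with a brass nozzle inside; the guard's destination. Axes likewise. Its bracket does not shift under load.
- empty_station_seat (a point): Middle of the hinge axis of the empty chamber's bracket, half-way between the cheeks, 100 mm above the bench; exact. Cheeks (both brackets): inner faces 66 mm, outer faces 83 mm left and right of the middle, 44 mm deep (x), flat tops 24 mm above the axis. Each has a vertical slot 9 mm wide in x, open at the top.
- loaded_station_seat (a point): Front mark of the loaded chamber's adjustable bracket, at hinge height (100 mm): the real middle of the hinge axis is 3 to 23 mm behind it along x. Axes as the chamber's. Slot in each cheek (both brackets): the inner 10 mm of the cheek ends in a 17 mm square seat centred on the axis; the outer 7 mm stays 9 mm wide, bottom 3 mm below the axis, where the pin tips rest when fully down.
- guard: Guard door, 0.15 to 0.23 kg; origin: middle of its hinge axis; y along the axis (left), z up, x to the back as it hangs. Hinge rail 18 mm square, 128 mm wide about the axis; below it a clear framed panel 118 wide, 7 thick, reaching 70 mm below the axis; above it two black pinch tabs. A sprung steel pin comes out of each end of the rail.
- guard_axis (a point): Same point and axes as body guard. Each pin: thick part 14 mm diameter that locks in the bracket's seat, then a thin tip 6 mm diameter, 20 mm long. From the middle, let out: thick part ends at 73.5, tip at 93.5 mm; pinched in: 62.5 and 82.5, so that only thin tips are in the cheeks and the guard moves up or down the slots. With tips on the cheek tops the axis is 27 mm higher than fully down.
- guard_grip (a point): Where to pinch: half-way between the two tabs, 48 mm above the guard's hinge axis; axes as the guard's. The tabs are upright plates facing left and right, 20 mm deep (x), 5 mm thick, from 14 to 58 mm above the axis; over their outer faces (along y) 66 mm when free, 44 mm when fully pinched. Between them a fixed block, 30 mm in y, top 43 mm above the axis.
- pin_left (a joint): How far the left tab and pin are pinched in, m: 0 = pin fully out (home), 0.011 = fully in, at its stop. The spring pushes out with about 4 N at 0 and 10 N at 0.011. The thick part clears the cheek from about 0.010.
- pin_right (a joint): The same for the right tab and pin, with its own like spring.
- nozzle: Brass nozzle, 26 mm diameter, 46 mm tall, standing loose inside the loaded chamber, about 55 mm behind the chamber origin; origin under its middle. To be left alone.
- petri_dish: Bystander: flat round dish, 65 mm across, 15 mm tall, loose, in front of the chambers; origin under its middle.
- vial_e: Bystander: glass vial with cap, 32 mm diameter, 66 mm tall, loose; origin under its middle.
There are look-alikes about, which are no part of the job. There is more than one size of the guard; the job needs the larger.

How it is judged:
On the way, in this order (a step that is already met when the one before it is completed fails the run):
1. the guard, its pins pulled in, is lifted clear of the empty chamber's bracket (z of guard_axis in the frame of empty_station above 0.14 m and contact force between guard and the fingers above 1 N), for 0.2 s.
2. the guard is down in the loaded chamber's bracket with both pins sprung home (z of guard_axis in the frame of loaded_station between 0.097 and 0.1025 m and x of guard_axis in the frame of loaded_station between -0.051 and -0.023 m and y of guard_axis in the frame of loaded_station between -0.006 and 0.006 m and value of joint each of pin_left, pin_right below 0.003 m), for 0.2 s.
At the end, for the whole second after the job is handed in: The guard hangs in the bracket of the chamber with the nozzle: its axis 97 to 102.5 mm above the chamber's underside, 23 to 51 mm in front of the origin and within 6 mm of the middle, both pins within 3 mm of fully out, hanging within 0.2 rad of upright and at rest, released (all of step 2 and angle between guard_axis's own z axis and vertical below 0.2 rad and linear speed of guard below 0.03 m/s); the robot touches nothing.
It fails at once if the guard is forced against a chamber or its bracket (over 25 N) (contact force between guard and loaded_station above 25 N or contact force between guard and empty_station above 25 N).
It fails at once if the nozzle is knocked (moved over 10 mm) (distance of nozzle from where it was at the start of the episode above 0.01 m).
It fails at once if the dish or the vial is displaced by over 20 mm (distance of any of petri_dish, vial_e from where it was at the start of the episode above 0.02 m).
It fails at once if the arm or fingers push hard on a chamber (over 15 N) (contact force between any of the arm, the fingers and empty_station above 15 N or contact force between any of the arm, the fingers and loaded_station above 15 N).
It also fails if it takes over 58 s, if anything falls off the work surface, if the arm or the gripper's body presses on something with over 40 N, if the wrist force passes 120 N, or if a joint passes its speed limit or range.

## Working session

There is one attempt and no reset: what is moved stays moved. The work goes in short steps, Python scripts to look and compute and a tool call to move; the robot and the scene stay as the last step left them, time stands still between calls to the robot, and variables do not carry over. Pictures are saved under pics/ and viewed, and the job is handed in when it is done.

Besides the shell and the picture viewer there is one more tool, called after "Request:" by a JSON object that holds its "op" and its "data", one argument or row to a line. jog_arm: Moves the arm, as the interface text tells. Its arguments: {"type":"object","properties":{"series":{"type":"array","items":{"type":"array"}},"squeeze":{"type":"number"}},"required":["series"]}

```bash
mkdir -p pics; ls
python3 - <<'E'
from cell import status, eyes
import cv2,pickle
print(status.observe())
d={}
for n in ("side","top"):
    c=eyes.read_camera(n); d[n]=c
    cv2.imwrite(f"pics/{n}0.png",cv2.resize(c["img"][:,:,::-1],None,fx=1.4,fy=1.4))
    print(n,c["camera_matrix"],c["T"])
pickle.dump(d,open("c0.pkl","wb"))
E
```

```text
pics
{'time': 0.0, 'qpos': array([ 1.19100032e+00,  3.42692414e-01,  1.52499630e+00, -8.74278130e-07,
        1.27537727e+00, -1.46000995e-01]), 'qvel': array([ 0.00093141, -0.00033272, -0.00154941, -0.0007238 ,  0.00051308,
       -0.00051293]), 'joint_efforts': array([ 9.35678072e-04, -4.31246674e+01, -2.44225502e+01,  7.19845318e-02,
        5.58976515e-02, -1.40426769e-04]), 'tool_pos': array([0.12145975, 0.51035464, 0.22606791]), 'tool_rot': array([-3.14013488e+00, -2.13516955e-04,  2.90779774e+00]), 'contact_force': array([-0.77849855, -0.27565259, -0.38302235]), 'torque': array([ 0.05289707,  0.01013613, -0.0330816 ]), 'opening': 0.09175609463222624}
side [[401.69616267   0.         276.61393087]
 [  0.         401.69616267 208.15849129]
 [  0.           0.           1.        ]] [[ 0.86303611 -0.23396876  0.44769107  0.02104036]
 [-0.50492953 -0.3738508   0.77799855 -1.01928402]
 [-0.01465769 -0.89749329 -0.44078448  0.552991  ]
 [ 0.          0.          0.          1.        ]]
top [[435.94935004   0.         279.31872581]
 [  0.         435.94935004 207.50915004]
 [  0.           0.           1.        ]] [[-0.00551545 -0.99604418  0.08868808  0.39478538]
 [-0.99997164  0.00594842  0.00461836 -0.28224852]
 [-0.00512764 -0.08866009 -0.99604874  1.10170124]
 [ 0.          0.          0.          1.        ]]
```

View pics/side0.png

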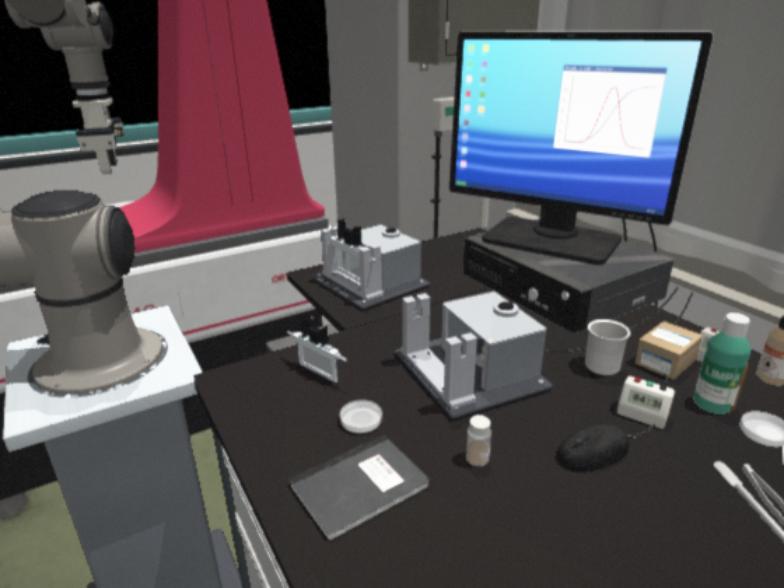

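View pics/top0.png

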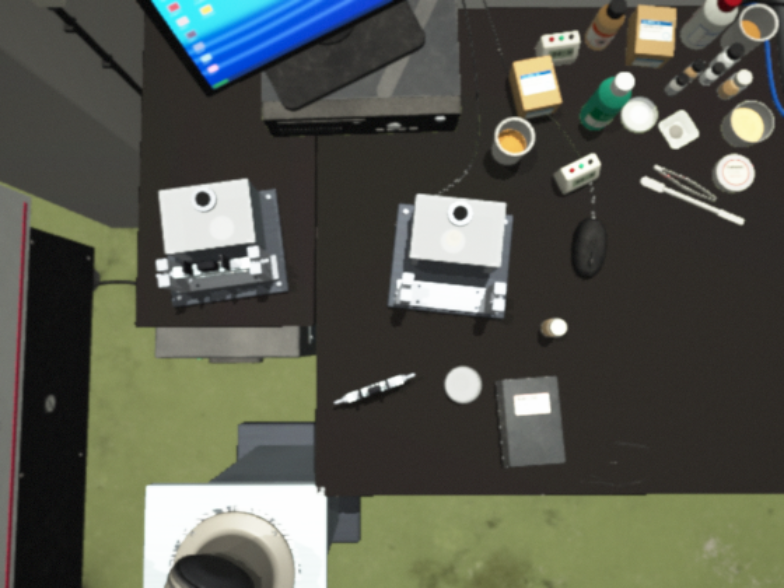

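The left station (top px ~(215,245) in the enlarged image) carries a guard. A second, smaller guard stands loose at ~(375,390). The right station at (455,255) has an empty bracket. I'll check these in enlarged crops.

Run:
```python
import cv2,pickle,numpy as np
d=pickle.load(open("c0.pkl","rb"))
s=d["side"]["img"][:,:,::-1];t=d["top"]["img"][:,:,::-1]
def cr(i,x,y,w,h,f): return cv2.resize(i[y:y+h,x:x+w],(int(w*f),int(h*f)),interpolation=cv2.INTER_CUBIC)
a=cr(s,195,145,130,140,2.9);b=cr(s,270,195,130,100,2.9)
im=np.zeros((590,790,3),np.uint8); im[:a.shape[0],:a.shape[1]]=a; im[:b.shape[0],400:400+b.shape[1]]=b
cv2.imwrite("pics/crop_s.png",im)
a=cr(t,95,120,130,110,3);b=cr(t,270,125,110,110,3);c=cr(t,230,255,130,50,3)
im=np.zeros((590,790,3),np.uint8); im[:a.shape[0],:a.shape[1]]=a; im[:b.shape[0],400:400+b.shape[1]]=b; im[350:350+c.shape[0],:c.shape[1]]=c
cv2.imwrite("pics/crop_t.png",im)
```

```text
(no output)
```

View pics/crop_s.png

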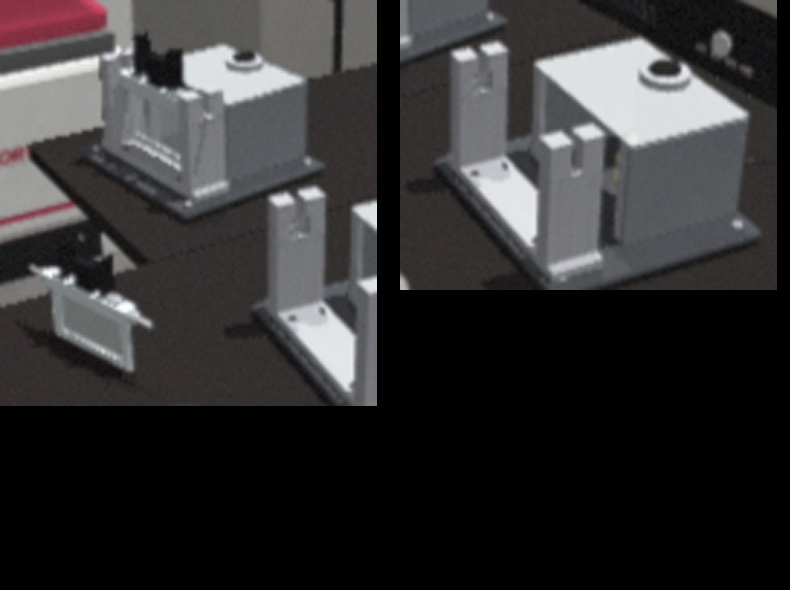

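View pics/crop_t.png

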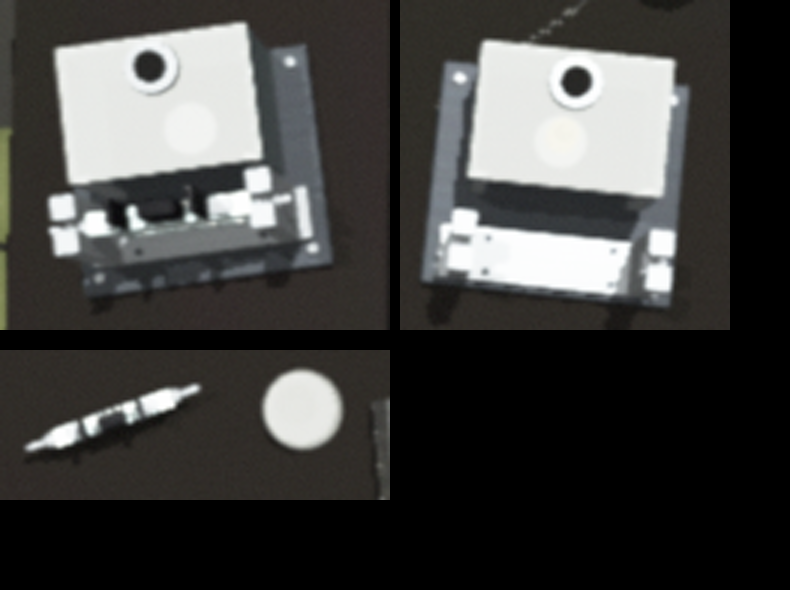

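The hanging guard spans the full bracket, so it is the larger one. The loose guard is smaller and is a look-alike. Brass shows inside the right station at side crop (615,165), so that station is the destination. Next I'll measure the cheek tops at z≈0.124 and the roof at z≈0.103.

```bash
cat > h.py <<'E'
import numpy as np,cv2
def cloud(c):
    z=c["range_z"];K=c["camera_matrix"];T=c["T"]
    v,u=np.mgrid[:z.shape[0],:z.shape[1]]
    P=np.stack([(u-K[0,2])/K[0,0]*z,(v-K[1,2])/K[1,1]*z,z],-1)@T[:3,:3].T+T[:3,3]
    P[z==0]=np.nan
    return P
def ray(c,uv,h):
    K=c["camera_matrix"];T=c["T"]
    uv=np.atleast_2d(uv).astype(float)
    r=np.c_[(uv[:,0]-K[0,2])/K[0,0],(uv[:,1]-K[1,2])/K[1,1],np.ones(len(uv))]@T[:3,:3].T
    s=(h-T[2,3])/r[:,2]
    return T[:3,3]+r*s[:,None]
E
python3 - <<'E'
import pickle;from h import *
d=pickle.load(open("c0.pkl","rb"))
for n in d:
    c=d[n];P=cloud(c);Z=P[...,2]
    print(n,"table z",np.nanmedian(Z[(np.abs(Z)<.02)]))
    m=((Z>.117)&(Z<.132)&(P[...,0]>.3)&(P[...,0]<.75)).astype(np.uint8)
    k,l,st,ce=cv2.connectedComponentsWithStats(m)
    for i in range(1,k):
        if st[i,4]>=5:
            q=P[l==i]; 
            print(st[i],ce[i].round(1),q.mean(0).round(4),q.min(0).round(3),q.max(0).round(3))
    # roofs
    m=((Z>.095)&(Z<.110)&(P[...,0]>.3)&(P[...,0]<.8)).astype(np.uint8)
    cs,_=cv2.findContours(m,cv2.RETR_EXTERNAL,cv2.CHAIN_APPROX_NONE)
    for q in cs:
        if cv2.contourArea(q)>800:
            x=ray(c,q[:,0,:],.103)
            r=cv2.minAreaRect((x[:,:2]*1000).astype(np.float32)); print("roof",r)
E
```

```text
side table z -0.002136106169327634
[109 111   4   3   9] [110.7 111.8] [0.3084 1.0808 0.1249] [0.301 1.074 0.118] [0.314 1.088 0.13 ]
[130 120  85  16 302] [171.2 127.7] [0.4706 0.622  0.1245] [0.301 0.611 0.117] [0.661 0.631 0.132]
[229 162  29  13 107] [244.9 167.8] [0.5164 0.0335 0.1232] [ 0.49  -0.019  0.117] [0.535 0.102 0.132]
[256 175  16   6  43] [263.2 177.3] [ 0.5303 -0.0591  0.1199] [ 0.51  -0.069  0.117] [ 0.555 -0.047  0.122]
[297 210  10   6  40] [301.6 212.2] [ 0.4995 -0.3069  0.1206] [ 0.491 -0.316  0.118] [ 0.51  -0.296  0.122]
[287 212  10   6  40] [291.6 214.3] [ 0.4735 -0.3033  0.1206] [ 0.465 -0.313  0.117] [ 0.484 -0.291  0.123]
[329 238  12   7  53] [334.3 241.2] [ 0.4832 -0.4547  0.1207] [ 0.475 -0.463  0.117] [ 0.493 -0.443  0.123]
[318 241  12   8  58] [323.3 244.2] [ 0.4569 -0.4522  0.1204] [ 0.449 -0.461  0.117] [ 0.467 -0.442  0.123]
roof ((578.757080078125, -397.0645751953125), (155.90074157714844, 114.53715515136719), 84.11852264404297)
top table z -0.0003854053158677262
[326 151   3   4   5] [326.6 152.8] [ 0.6076 -0.3867  0.1177] [ 0.605 -0.39   0.117
[... 796 characters left out ...]
7 0.0889 0.1227] [0.492 0.08  0.118] [0.51  0.099 0.126]
[353 202   8   8  63] [356.4 205.6] [ 0.4853 -0.4515  0.123 ] [ 0.477 -0.46   0.119] [ 0.494 -0.443  0.127]
[286 207   9   8  59] [289.9 210.5] [ 0.475  -0.3016  0.1232] [ 0.467 -0.311  0.119] [ 0.483 -0.293  0.127]
[352 214   8   8  62] [355.6 217.5] [ 0.4584 -0.449   0.1231] [ 0.45  -0.457  0.117] [ 0.466 -0.441  0.127]
roof ((583.9666748046875, -388.585205078125), (149.7682647705078, 108.40237426757812), 83.59321594238281)
roof ((610.3672485351562, 28.200302124023438), (109.13037872314453, 151.2335968017578), 7.324409008026123)
roof ((786.4022827148438, -228.7903289794922), (335.6122131347656, 24.367542266845703), 89.57247924804688)
```

Run:
```python
import pickle;from h import *
d=pickle.load(open("c0.pkl","rb"))
for n in d:
    c=d[n];P=cloud(c);Z=P[...,2]
    m=((Z>.14)&(Z<.168)&(P[...,0]>.45)&(P[...,0]<.6)&(P[...,1]<.1)&(P[...,1]>-.1)).astype(np.uint8)
    k,l,st,ce=cv2.connectedComponentsWithStats(m)
    for i in range(1,k):
        if st[i,4]>=4:
            q=P[l==i]; 
            print(n,st[i],ce[i].round(1),q.mean(0).round(4),q.min(0).round(3),q.max(0).round(3))
def seat(l1,l2,r1,r2):
    L=(np.array(l1)+l2)/2;R=(np.array(r1)+r2)/2
    m=(L+R)/2;v=L-R;print(m.round(4),np.hypot(*v).round(4),"yaw",np.arctan2(-v[0],v[1]).round(4))
c=d["top"]
seat((.5266,.0926),(.5007,.0889),(.5467,-.0548),(.5202,-.0585))
seat((.5021,-.3042),(.4750,-.3016),(.4853,-.4515),(.4584,-.4490))
print("ray0.124")
r=lambda u,v:ray(c,(u,v),.124)[0,:2]
seat(r(115.9,188.9),r(117.2,200.2),r(181,179.7),r(182.4,191.3))
seat(r(291,198.6),r(289.9,210.5),r(356.4,205.6),r(355.6,217.5))
c=d["side"]
seat(r(301.6,212.2),r(291.6,214.3),r(334.3,241.2),r(323.3,244.2))
```

```text
side [240 156   7   7  31] [243.1 159.1] [0.5181 0.0455 0.1472] [0.508 0.04  0.14 ] [0.529 0.052 0.155]
side [252 162   6   5  29] [254.6 164.1] [ 0.5262 -0.0154  0.1481] [ 0.516 -0.02   0.141] [ 0.537 -0.011  0.155]
top [157 182   5  10  42] [159.2 186.3] [ 0.5278 -0.0138  0.1517] [ 0.518 -0.016  0.14 ] [ 0.537 -0.009  0.16 ]
top [129 186   6  10  42] [131.6 190.4] [0.5191 0.0467 0.1522] [0.51  0.044 0.141] [0.529 0.051 0.16 ]
top [140 186  14   7  71] [146.6 189. ] [0.5233 0.0168 0.1421] [0.516 0.002 0.14 ] [0.53  0.032 0.145]
[0.5236 0.017 ] 0.1487 yaw 0.1335
[ 0.4802 -0.3766] 0.1483 yaw -0.1129
ray0.124
[0.5233 0.0167] 0.1486 yaw 0.1332
[ 0.4801 -0.3764] 0.1481 yaw -0.1129
[ 0.4748 -0.3843] 0.1482 yaw -0.1119
```

```bash
cat >> h.py <<'E'
from scipy.spatial.transform import Rotation as Ro
def delta(tx,ty,tz,yaw):
    from cell import status
    s=status.observe()
    R=Ro.from_euler("xyz",s["tool_rot"]);p=np.array(s["tool_pos"])
    Rt=Ro.from_euler("xyz",[np.pi,0,yaw])
    print("t",s["time"],"pos",p.round(4),"rot",s["tool_rot"].round(4),"F",s["contact_force"].round(2),"T",s["torque"].round(2),"open",round(s["opening"],4))
    print("shift",R.inv().apply(np.array([tx,ty,tz])-p).round(4),"turn",(R.inv()*Rt).as_rotvec().round(4))
E
python3 -c "
from h import *
delta(.5234,.0168,.25,np.pi+.1335)"
```

```text
t 0.1 pos [0.1215 0.5104 0.2261] rot [-3.1402e+00 -2.0000e-04  2.9078e+00] F [-0.07  0.32 -1.21] T [ 0.03 -0.01 -0.01] open 0.0915
shift [-0.5053 -0.3871 -0.0234] turn [-0.0013 -0.0004 -0.3673]
```

Request:
{"op": "jog_arm", "data": {
  "series": [
    [0.75, [-0.505, -0.387, -0.023], [0, 0, -0.367]],
    [0.75, [-0.505, -0.387, -0.023], [0, 0, -0.367]],
    [0.75, [-0.505, -0.387, -0.023], [0, 0, -0.367]],
    [0.75, [-0.505, -0.387, -0.023], [0, 0, -0.367]],
    [0.75, [-0.505, -0.387, -0.023], [0, 0, -0.367]],
    [0.75, [-0.505, -0.387, -0.023], [0, 0, -0.367]],
    [0.75, [-0.505, -0.387, -0.023], [0, 0, -0.367]],
    [0.75, [-0.505, -0.387, -0.023], [0, 0, -0.367]],
    [0.75, [-0.505, -0.387, -0.023], [0, 0, -0.367]],
    [0.75, [-0.505, -0.387, -0.023], [0, 0, -0.367]],
    [0.75, [-0.505, -0.387, -0.023], [0, 0, -0.367]],
    [0.75, [-0.505, -0.387, -0.023], [0, 0, -0.367]]
  ],
  "squeeze": 24
}}

```text
time: 1.1
tool_pos: [0.43, 0.1309, 0.2443]
tool_rot: [3.141, -0.0, -3.009]
contact_force: [1.0, 1.4, 0.3]
opening: 0.0805
```

```bash
python3 -c "
from h import *
delta(.5234,.0168,.25,np.pi+.1335)"
```

```text
t 1.1 pos [0.43   0.1309 0.2443] rot [ 3.1414e+00 -2.0000e-04 -3.0087e+00] F [1.03 1.38 0.29] T [ 0.04  0.01 -0.01] open 0.0805
shift [-0.0774 -0.1255 -0.0057] turn [ 0.0002 -0.0002 -0.0006]
```

Request:
{"op": "jog_arm", "data": {
  "series": [
    [0.75, [-0.077, -0.125, -0.006], [0, 0, 0]],
    [0.75, [-0.077, -0.125, -0.006], [0, 0, 0]],
    [0.75, [-0.077, -0.125, -0.006], [0, 0, 0]],
    [0.75, [-0.077, -0.125, -0.006], [0, 0, 0]],
    [0.75, [-0.077, -0.125, -0.006], [0, 0, 0]],
    [0.75, [-0.077, -0.125, -0.006], [0, 0, 0]],
    [0.75, [-0.077, -0.125, -0.006], [0, 0, 0]]
  ]
}}

```text
time: 1.68
tool_pos: [0.5215, 0.0197, 0.2499]
tool_rot: [3.141, -0.001, -3.008]
contact_force: [0.9, 0.1, 0.2]
opening: 0.0802
```

```bash
python3 -c "
from h import *
delta(.5234,.0168,.25,np.pi+.1335)
from cell import eyes
for n in ('top','side'):
    c=eyes.read_camera(n); cv2.imwrite('pics/%s1.png'%n,cv2.resize(c['img'][100:240,60:260,::-1],None,fx=3.5,fy=3.5))
delta(.5234,.0168,.25,np.pi+.1335)
"
```

```text
t 1.6833 pos [0.5215 0.0197 0.2499] rot [ 3.1408e+00 -1.4000e-03 -3.0084e+00] F [0.9  0.09 0.16] T [ 0.08  0.02 -0.02] open 0.0802
shift [-0.0015 -0.0031 -0.0001] turn [ 0.0008 -0.0014 -0.0003]
t 1.7833 pos [0.5215 0.0203 0.2503] rot [ 3.1411e+00 -5.0000e-04 -3.0071e+00] F [ 0.85 -0.32  0.25] T [ 0.06  0.09 -0.04] open 0.0807
shift [-0.0015 -0.0037  0.0003] turn [ 0.0005 -0.0005  0.001 ]
```

View pics/side1.png

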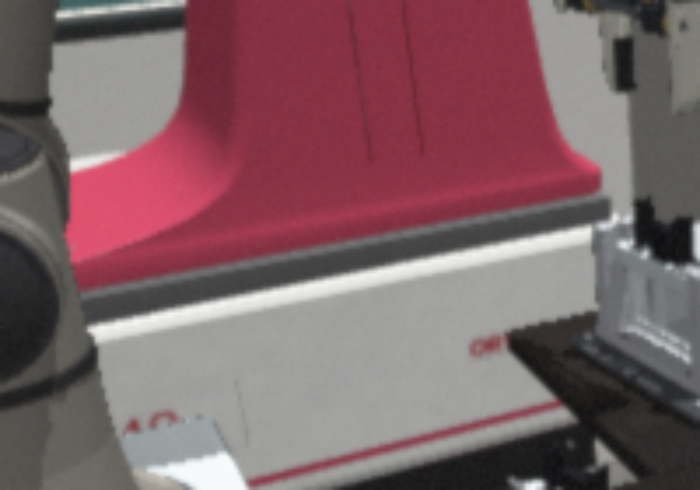

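Request:
{"op": "jog_arm", "data": {
  "series": [
    [0.75, [-0.0015, -0.0035, 0.03], [0, 0, 0.001]],
    [0.75, [-0.0015, -0.0035, 0.06], [0, 0, 0.001]],
    [0.75, [-0.0015, -0.0035, 0.07], [0, 0, 0.001]],
    [0.75, [-0.0015, -0.0035, 0.08], [0, 0, 0.001]],
    [0.75, [-0.0015, -0.0035, 0.09], [0, 0, 0.001]],
    [0.75, [-0.0015, -0.0035, 0.1], [0, 0, 0.001]],
    [0.75, [-0.0015, -0.0035, 0.11], [0, 0, 0.001]],
    [0.75, [-0.0015, -0.0035, 0.119], [0, 0, 0.001]],
    [0.75, [-0.0015, -0.0035, 0.119], [0, 0, 0.001]],
    [0.75, [-0.0015, -0.0035, 0.119], [0, 0, 0.001]]
  ]
}}

```text
time: 2.62
tool_pos: [0.5241, 0.0159, 0.1311]
tool_rot: [3.141, -0.001, -3.009]
contact_force: [-0.5, -0.8, 0.7]
opening: 0.0801
```

```bash
python3 -c "
from h import *
from cell import eyes
for n,x,y in (('top',90,110),('side',170,90)):
    c=eyes.read_camera(n); cv2.imwrite('pics/%s2.png'%n,cv2.resize(c['img'][y:y+120,x:x+160,::-1],None,fx=4.5,fy=4.5,interpolation=cv2.INTER_CUBIC))
delta(.5234,.0168,.13,np.pi+.1335)
"
```

```text
t 2.7167 pos [0.5246 0.0159 0.1318] rot [-3.1414e+00  1.0000e-03 -3.0094e+00] F [0.21 0.04 0.05] T [ 0.03  0.03 -0.04] open 0.0807
shift [0.0011 0.0011 0.0018] turn [-0.0002  0.001  -0.0014]
```

View pics/side2.png

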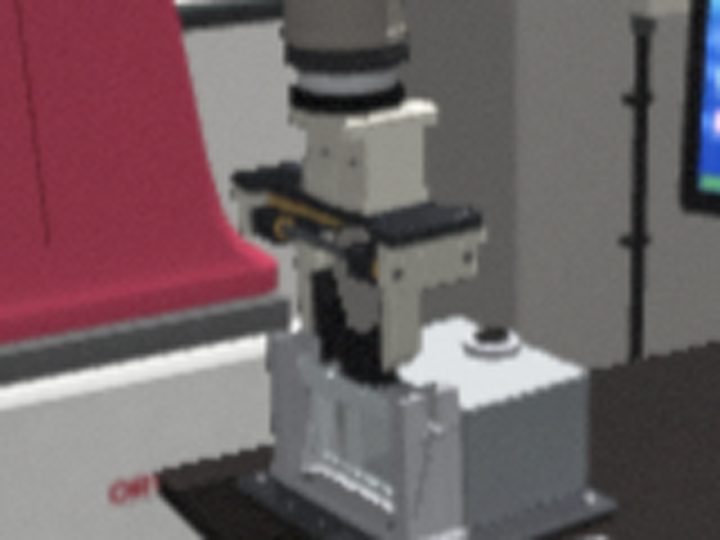

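View pics/top2.png

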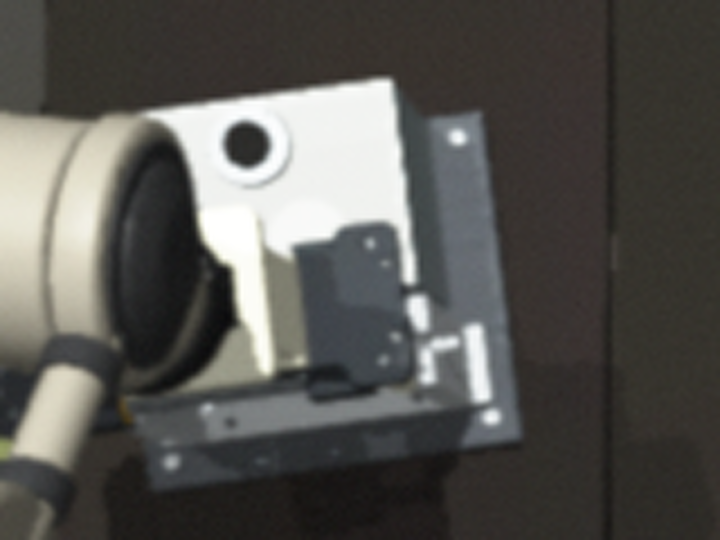

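The fingers straddle the two tabs (side crop (330,330) and (400,320)). Now I'll close slowly and watch the sideways force.

Request:
{"op": "jog_arm", "data": {
  "series": [
    [0.5, [0.001, 0.001, 0.001], [0, 0, -0.001]],
    [0.45, [0.001, 0.001, 0.001], [0, 0, -0.001]],
    [0.4, [0.001, 0.001, 0.001], [0, 0, -0.001]],
    [0.4, [0.001, 0.001, 0.001], [0, 0, -0.001]],
    [0.4, [0.001, 0.001, 0.001], [0, 0, -0.001]],
    [0.4, [0.001, 0.001, 0.001], [0, 0, -0.001]]
  ]
}}

```text
time: 3.22
tool_pos: [0.5232, 0.0168, 0.1305]
tool_rot: [-3.142, 0.0, -3.008]
contact_force: [-0.2, -0.2, 0.9]
opening: 0.0645
```

```bash
python3 -c "
from h import *
delta(.5234,.0168,.13,np.pi+.1335)"
```

```text
t 3.2167 pos [0.5232 0.0168 0.1305] rot [-3.1416e+00  4.0000e-04 -3.0084e+00] F [-0.15 -0.24  0.85] T [-0.01  0.08 -0.05] open 0.0645
shift [-0.0002 -0.      0.0005] turn [-0.      0.0004 -0.0003]
```

Well centred, with no sideways force. Next I'll pinch fully.

Request:
{"op": "jog_arm", "data": {
  "series": [
    [0.3, [0, 0, 0], [0, 0, 0]],
    [0.2, [0, 0, 0], [0, 0, 0]],
    [0.1, [0, 0, 0], [0, 0, 0]],
    [0.0, [0, 0, 0], [0, 0, 0]],
    [-0.1, [0, 0, 0], [0, 0, 0]],
    [-0.2, [0, 0, 0], [0, 0, 0]],
    [-0.3, [0, 0, 0], [0, 0, 0]],
    [-0.5, [0, 0, 0], [0, 0, 0]],
    [-0.5, [0, 0, 0], [0, 0, 0]],
    [-0.5, [0, 0, 0], [0, 0, 0]]
  ],
  "squeeze": 26
}}

```text
time: 4.05
tool_pos: [0.523, 0.0168, 0.1302]
tool_rot: [3.141, -0.0, -3.008]
contact_force: [0.7, -0.7, -1.4]
opening: 0.0427
```

```bash
python3 -c "
from h import *
delta(.5234,.0168,.13,np.pi+.1335)"
```

```text
t 4.05 pos [0.523  0.0168 0.1302] rot [ 3.1414e+00 -3.0000e-04 -3.0084e+00] F [ 0.74 -0.73 -1.41] T [-0.02 -0.03  0.01] open 0.0427
shift [-0.0004 -0.0001  0.0002] turn [ 0.0002 -0.0003 -0.0003]
```

Request:
{"op": "jog_arm", "data": {
  "series": [
    [-0.5, [0, 0, -0.002], [0, 0, 0]],
    [-0.5, [0, 0, -0.004], [0, 0, 0]],
    [-0.5, [0, 0, -0.006], [0, 0, 0]],
    [-0.5, [0, 0, -0.009], [0, 0, 0]],
    [-0.5, [0, 0, -0.012], [0, 0, 0]],
    [-0.5, [0, 0, -0.015], [0, 0, 0]]
  ]
}}

```text
time: 4.55
tool_pos: [0.5231, 0.0168, 0.1458]
tool_rot: [3.142, 0.0, -3.008]
contact_force: [0.8, 0.1, -2.2]
opening: 0.0431
```

```bash
python3 -c "
from h import *
delta(.5234,.0168,.13,np.pi+.1335)"
```

```text
t 4.55 pos [0.5231 0.0168 0.1458] rot [ 3.1415e+00  3.0000e-04 -3.0084e+00] F [ 0.81  0.06 -2.15] T [-0.01  0.01  0.04] open 0.0431
shift [-0.0003 -0.      0.0158] turn [ 0.      0.0003 -0.0003]
```

Force is about the guard's weight only, so it is sliding free in the slots. Lifting clear.

Request:
{"op": "jog_arm", "data": {
  "series": [
    [-0.5, [0, 0, -0.008], [0, 0, 0]],
    [-0.5, [0, 0, -0.018], [0, 0, 0]],
    [-0.5, [0, 0, -0.03], [0, 0, 0]],
    [-0.5, [0, 0, -0.042], [0, 0, 0]],
    [-0.5, [0, 0, -0.056], [0, 0, 0]],
    [-0.5, [0, 0, -0.07], [0, 0, 0]],
    [-0.5, [0, 0, -0.085], [0, 0, 0]],
    [-0.5, [0, 0, -0.1], [0, 0, 0]],
    [-0.5, [0, 0, -0.115], [0, 0, 0]],
    [-0.5, [0, 0, -0.13], [0, 0, 0]],
    [-0.5, [0, 0, -0.13], [0, 0, 0]],
    [-0.5, [0, 0, -0.13], [0, 0, 0]]
  ]
}}

```text
time: 5.55
tool_pos: [0.5233, 0.0168, 0.2764]
tool_rot: [-3.141, 0.002, -3.008]
contact_force: [0.4, 0.4, -2.8]
opening: 0.043
```

```bash
python3 -c "
from h import *
from cell import eyes
for n,x,y in (('top',90,110),('side',170,60)):
    c=eyes.read_camera(n); cv2.imwrite('pics/%s3.png'%n,cv2.resize(c['img'][y:y+120,x:x+160,::-1],None,fx=4.5,fy=4.5,interpolation=cv2.INTER_CUBIC))
delta(.4798,-.3766,.28,np.pi-.1130)
"
```

```text
t 5.65 pos [0.5226 0.0169 0.2747] rot [ 3.1412e+00 -1.1000e-03 -3.0084e+00] F [ 0.32 -0.05 -1.02] T [ 0.06 -0.    0.03] open 0.0426
shift [ 0.0947 -0.3843 -0.0054] turn [ 0.0003 -0.0012  0.2462]
```

View pics/side3.png

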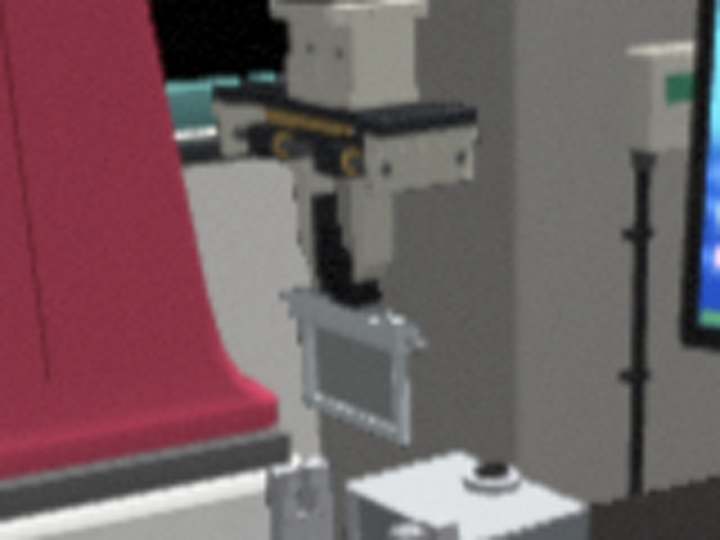

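The guard hangs upright from the fingers, clear of the bracket (side crop ~(355,360)). Carrying it across.

Request:
{"op": "jog_arm", "data": {
  "series": [
    [-0.5, [0.002, -0.008, -0.005], [0, 0, 0.005]],
    [-0.5, [0.006, -0.024, -0.005], [0, 0, 0.016]],
    [-0.5, [0.012, -0.048, -0.005], [0, 0, 0.031]],
    [-0.5, [0.018, -0.074, -0.005], [0, 0, 0.048]],
    [-0.5, [0.025, -0.1, -0.005], [0, 0, 0.065]],
    [-0.5, [0.031, -0.126, -0.005], [0, 0, 0.081]],
    [-0.5, [0.037, -0.152, -0.005], [0, 0, 0.098]],
    [-0.5, [0.044, -0.178, -0.005], [0, 0, 0.115]],
    [-0.5, [0.05, -0.204, -0.005], [0, 0, 0.131]],
    [-0.5, [0.057, -0.23, -0.005], [0, 0, 0.148]],
    [-0.5, [0.063, -0.256, -0.005], [0, 0, 0.165]],
    [-0.5, [0.068, -0.276, -0.005], [0, 0, 0.178]]
  ]
}}

```text
time: 6.65
tool_pos: [0.4913, -0.2683, 0.2797]
tool_rot: [3.141, -0.001, 3.094]
contact_force: [-0.3, -0.6, -1.4]
opening: 0.0428
```

```bash
python3 -c "
from h import *
delta(.4798,-.3766,.28,np.pi-.1130)"
```

```text
t 6.65 pos [ 0.4913 -0.2683  0.2797] rot [ 3.1414e+00 -1.4000e-03  3.0945e+00] F [-0.26 -0.63 -1.36] T [-0.01 -0.01  0.  ] open 0.0428
shift [ 0.0064 -0.1088 -0.0003] turn [ 0.0002 -0.0014  0.0659]
```

Request:
{"op": "jog_arm", "data": {
  "series": [
    [-0.5, [0.001, -0.02, 0], [0, 0, 0.012]],
    [-0.5, [0.003, -0.04, 0], [0, 0, 0.025]],
    [-0.5, [0.004, -0.06, 0], [0, 0, 0.037]],
    [-0.5, [0.005, -0.08, 0], [0, 0, 0.05]],
    [-0.5, [0.006, -0.095, 0], [0, 0, 0.06]],
    [-0.5, [0.006, -0.105, 0], [0, 0, 0.066]],
    [-0.5, [0.006, -0.108, 0], [0, 0, 0.066]],
    [-0.5, [0.006, -0.108, 0], [0, 0, 0.066]],
    [-0.5, [0.006, -0.108, 0], [0, 0, 0.066]]
  ]
}}

```text
time: 7.4
tool_pos: [0.4816, -0.3728, 0.2802]
tool_rot: [3.141, -0.0, 3.031]
contact_force: [1.0, -0.1, -1.9]
opening: 0.0426
```

```bash
python3 -c "
from h import *
from cell import eyes
import pickle
d={}
for n,x,y in (('top',250,110),('side',240,100)):
    c=eyes.read_camera(n); d[n]=c;cv2.imwrite('pics/%s4.png'%n,cv2.resize(c['img'][y:y+150,x:x+200,::-1],None,fx=3.8,fy=3.8,interpolation=cv2.INTER_CUBIC))
pickle.dump(d,open('c4.pkl','wb'))
delta(.4798,-.3766,.28,np.pi-.1130)
"
```

```text
t 7.5 pos [ 0.4818 -0.3725  0.2805] rot [3.1412e+00 1.0000e-04 3.0320e+00] F [-0.46 -0.44 -1.16] T [0.07 0.05 0.  ] open 0.0428
shift [ 0.0015 -0.0043  0.0005] turn [0.0004 0.0001 0.0034]
```

View pics/side4.png

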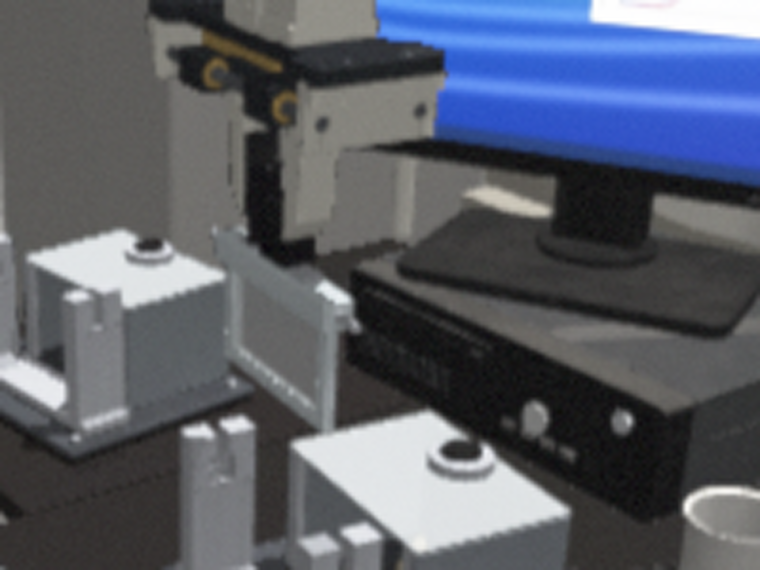

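View pics/top4.png

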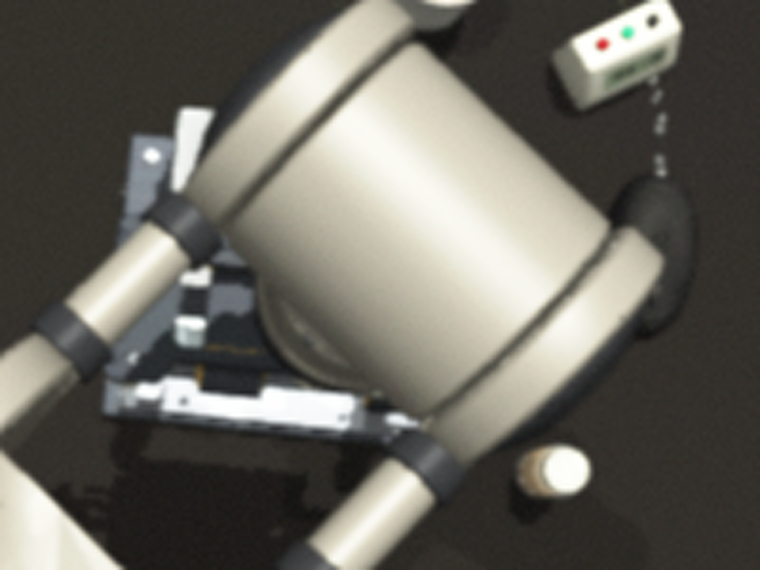

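Request:
{"op": "jog_arm", "data": {
  "series": [
    [-0.5, [0.0015, -0.0043, 0.015], [0, 0, 0.003]],
    [-0.5, [0.0015, -0.0043, 0.035], [0, 0, 0.003]],
    [-0.5, [0.0015, -0.0043, 0.055], [0, 0, 0.003]],
    [-0.5, [0.0015, -0.0043, 0.075], [0, 0, 0.003]],
    [-0.5, [0.0015, -0.0043, 0.09], [0, 0, 0.003]],
    [-0.5, [0.0015, -0.0043, 0.1], [0, 0, 0.003]],
    [-0.5, [0.0015, -0.0043, 0.108], [0, 0, 0.003]],
    [-0.5, [0.0015, -0.0043, 0.114], [0, 0, 0.003]],
    [-0.5, [0.0015, -0.0043, 0.114], [0, 0, 0.003]],
    [-0.5, [0.0015, -0.0043, 0.114], [0, 0, 0.003]]
  ]
}}

```text
time: 8.33
tool_pos: [0.4798, -0.3776, 0.1668]
tool_rot: [-3.141, 0.001, 3.028]
contact_force: [0.5, -0.9, -1.2]
opening: 0.0427
```

```bash
python3 -c "
from h import *
from cell import eyes
import pickle
d={}
for n,x,y in (('top',260,150),('side',250,150)):
    c=eyes.read_camera(n); d[n]=c;cv2.imwrite('pics/%s5.png'%n,cv2.resize(c['img'][y:y+110,x:x+140,::-1],None,fx=5.4,fy=5.4,interpolation=cv2.INTER_CUBIC))
pickle.dump(d,open('c5.pkl','wb'))
delta(.4796,-.3765,.165,np.pi-.1132)
"
```

```text
t 8.4333 pos [ 0.4799 -0.3779  0.1673] rot [-3.1406e+00  1.4000e-03  3.0279e+00] F [-1.33  0.14 -1.59] T [-0.02 -0.05  0.  ] open 0.043
shift [0.0005 0.0013 0.0023] turn [-0.001   0.0014 -0.0005]
```

View pics/side5.png

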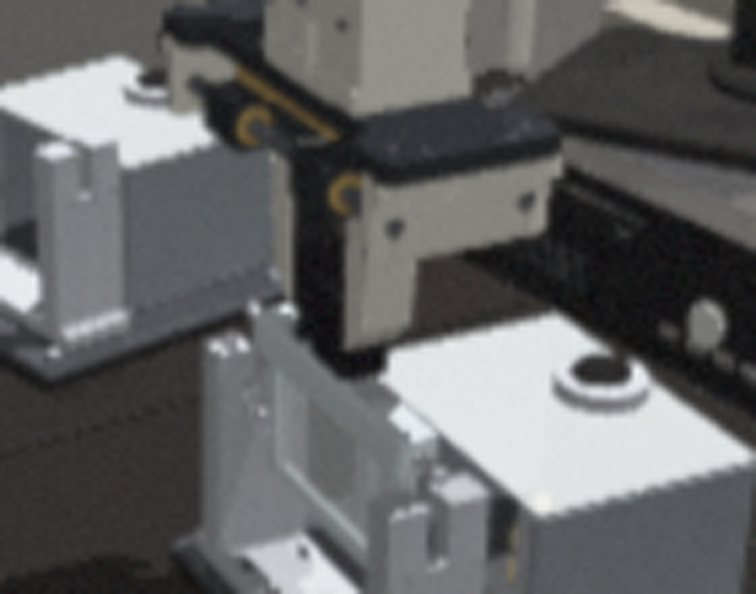

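View pics/top5.png

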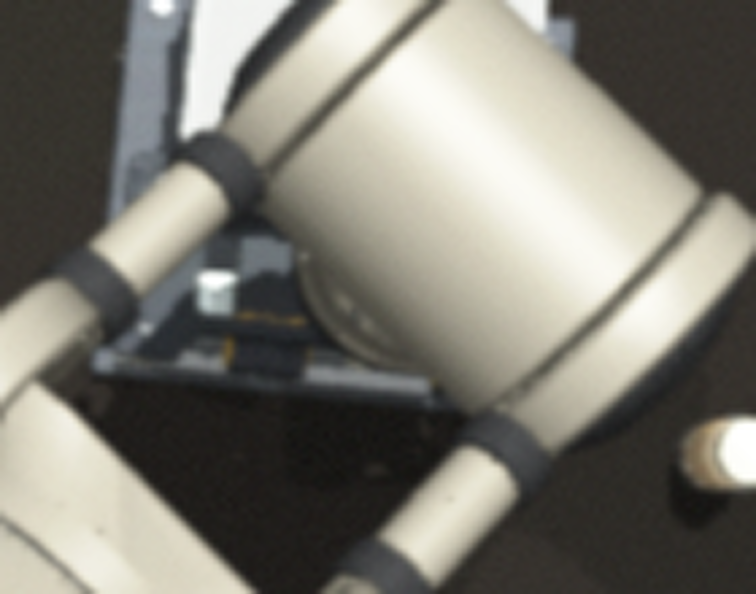

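The near pin tip (side crop ~(425,455)) sits over the near slot (~(437,510)). I'll centre and go down in small steps.

Request:
{"op": "jog_arm", "data": {
  "series": [
    [-0.5, [0.0005, 0.001, 0.003], [0, 0, 0]],
    [-0.5, [0.0005, 0.001, 0.006], [0, 0, 0]],
    [-0.5, [0.0005, 0.001, 0.008], [0, 0, 0]],
    [-0.5, [0.0005, 0.001, 0.009], [0, 0, 0]],
    [-0.5, [0.0005, 0.001, 0.009], [0, 0, 0]]
  ]
}}

```text
time: 8.85
tool_pos: [0.479, -0.3763, 0.1569]
tool_rot: [3.141, -0.001, 3.028]
contact_force: [-0.1, 0.2, -1.1]
opening: 0.0428
```

```bash
python3 -c "
from h import *
delta(.4796,-.3765,.155,np.pi-.1132)"
```

```text
t 8.85 pos [ 0.479  -0.3763  0.1569] rot [ 3.1410e+00 -6.0000e-04  3.0278e+00] F [-0.14  0.17 -1.08] T [ 0.02 -0.04 -0.01] open 0.0428
shift [-0.0006 -0.0001  0.0019] turn [ 0.0005 -0.0006 -0.0006]
```

Request:
{"op": "jog_arm", "data": {
  "series": [
    [-0.5, [-0.0005, 0, 0.001], [0, 0, 0]],
    [-0.5, [-0.0005, 0, 0.002], [0, 0, 0]],
    [-0.5, [-0.0005, 0, 0.003], [0, 0, 0]]
  ]
}}

```text
time: 9.1
tool_pos: [0.4797, -0.3766, 0.1543]
tool_rot: [-3.142, 0.0, 3.028]
contact_force: [-0.5, -0.7, -1.1]
opening: 0.0428
```

```bash
python3 -c "
from h import *
delta(.4796,-.3765,.155,np.pi-.1132)"
```

```text
t 9.1 pos [ 0.4797 -0.3766  0.1543] rot [-3.1416e+00  1.0000e-04  3.0278e+00] F [-0.48 -0.69 -1.15] T [0.09 0.   0.03] open 0.0428
shift [ 0.0001  0.     -0.0007] turn [-0.      0.0001 -0.0005]
```

Request:
{"op": "jog_arm", "data": {
  "series": [
    [-0.5, [0, 0, 0.001], [0, 0, 0]],
    [-0.5, [0, 0, 0.002], [0, 0, 0]],
    [-0.5, [0, 0, 0.003], [0, 0, 0]],
    [-0.5, [0, 0, 0.004], [0, 0, 0]]
  ]
}}

```text
time: 9.43
tool_pos: [0.4797, -0.3765, 0.1502]
tool_rot: [3.141, 0.0, 3.028]
contact_force: [-0.4, 0.0, -1.2]
opening: 0.0429
```

```bash
python3 -c "
from h import *
delta(.4796,-.3765,.131,np.pi-.1132)
from cell import eyes
for n,x,y in (('side',250,150),):
    c=eyes.read_camera(n); cv2.imwrite('pics/%s6.png'%n,cv2.resize(c['img'][y:y+110,x:x+140,::-1],None,fx=5.4,fy=5.4,interpolation=cv2.INTER_CUBIC))
"
```

```text
t 9.4333 pos [ 0.4797 -0.3765  0.1502] rot [3.1415 0.     3.0278] F [-0.37  0.01 -1.16] T [ 0.07 -0.01 -0.  ] open 0.0429
shift [0.0001 0.     0.0192] turn [ 0.0001  0.     -0.0006]
```

View pics/side6.png

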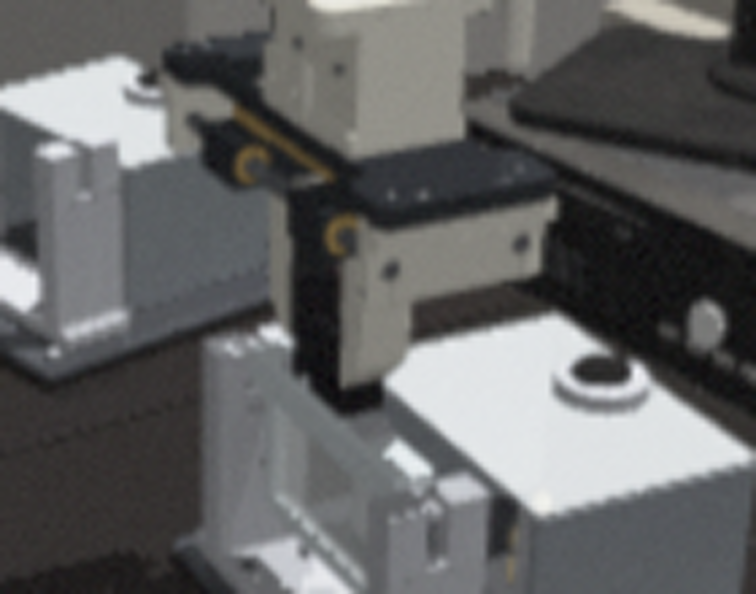

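Both tips are in the slots: the near tip shows in its slot at (437,495), with no contact force. Lowering gently.

Request:
{"op": "jog_arm", "data": {
  "series": [
    [-0.5, [0, 0, 0.0015], [0, 0, 0]],
    [-0.5, [0, 0, 0.003], [0, 0, 0]],
    [-0.5, [0, 0, 0.0045], [0, 0, 0]],
    [-0.5, [0, 0, 0.006], [0, 0, 0]],
    [-0.5, [0, 0, 0.0075], [0, 0, 0]],
    [-0.5, [0, 0, 0.009], [0, 0, 0]]
  ]
}}

```text
time: 9.98
tool_pos: [0.4796, -0.3765, 0.1411]
tool_rot: [3.141, -0.0, 3.028]
contact_force: [0.1, -0.3, -1.4]
opening: 0.0433
```

```bash
python3 -c "
from h import *
delta(.4796,-.3765,.1302,np.pi-.1132)"
```

```text
t 9.9833 pos [ 0.4796 -0.3765  0.1411] rot [ 3.1415e+00 -1.0000e-04  3.0278e+00] F [ 0.14 -0.27 -1.37] T [ 0.02  0.03 -0.  ] open 0.0433
shift [0.     0.     0.0109] turn [ 0.0001 -0.0001 -0.0006]
```

Request:
{"op": "jog_arm", "data": {
  "series": [
    [-0.5, [0, 0, 0.0015], [0, 0, 0]],
    [-0.5, [0, 0, 0.003], [0, 0, 0]],
    [-0.5, [0, 0, 0.0045], [0, 0, 0]],
    [-0.5, [0, 0, 0.006], [0, 0, 0]],
    [-0.5, [0, 0, 0.0075], [0, 0, 0]],
    [-0.5, [0, 0, 0.009], [0, 0, 0]]
  ]
}}

```text
time: 10.48
tool_pos: [0.4797, -0.3765, 0.1321]
tool_rot: [3.142, -0.0, 3.028]
contact_force: [0.3, -0.5, -1.6]
opening: 0.0433
```

```bash
python3 -c "
from h import *
delta(.4796,-.3765,.1302,np.pi-.1132)"
```

```text
t 10.4833 pos [ 0.4797 -0.3765  0.1321] rot [ 3.1415 -0.      3.0278] F [ 0.28 -0.5  -1.57] T [0.01 0.03 0.01] open 0.0433
shift [0.0001 0.     0.0019] turn [ 0.0001 -0.     -0.0006]
```

Request:
{"op": "jog_arm", "data": {
  "series": [
    [-0.5, [0, 0, 0.0007], [0, 0, 0]],
    [-0.5, [0, 0, 0.0014], [0, 0, 0]],
    [-0.5, [0, 0, 0.0018], [0, 0, 0]]
  ]
}}

```text
time: 10.73
tool_pos: [0.4796, -0.3765, 0.1304]
tool_rot: [3.141, -0.0, 3.028]
contact_force: [0.5, 0.1, -1.4]
opening: 0.0426
```

```bash
python3 -c "
from h import *
delta(.4796,-.3765,.1302,np.pi-.1132)"
```

```text
t 10.7333 pos [ 0.4796 -0.3765  0.1304] rot [ 3.1415 -0.      3.0278] F [ 0.5   0.13 -1.44] T [ 0.03  0.04 -0.01] open 0.0426
shift [0.     0.     0.0002] turn [ 0.0001 -0.     -0.0006]
```

Request:
{"op": "jog_arm", "data": {
  "series": [
    [-0.5, [0, 0, 0.0004], [0, 0, 0]],
    [-0.5, [0, 0, 0.0008], [0, 0, 0]],
    [-0.5, [0, 0, 0.0008], [0, 0, 0]]
  ]
}}

```text
time: 10.98
tool_pos: [0.4797, -0.3765, 0.1301]
tool_rot: [-3.141, 0.0, 3.028]
contact_force: [0.7, -0.3, 0.9]
opening: 0.0427
```

```bash
python3 -c "
from h import *
delta(.4796,-.3765,.1302,np.pi-.1132)"
```

```text
t 10.9833 pos [ 0.4797 -0.3765  0.1301] rot [-3.1414e+00  3.0000e-04  3.0279e+00] F [ 0.66 -0.28  0.94] T [0.21 0.11 0.  ] open 0.0427
shift [ 0.0001  0.     -0.0001] turn [-0.0002  0.0003 -0.0005]
```

The force changed sign and the descent stopped at the same height as at pick-up, so the guard is on the bottom. One more slight nudge to confirm.

Request:
{"op": "jog_arm", "data": {
  "series": [
    [-0.5, [0, 0, 0.0004], [0, 0, 0]],
    [-0.5, [0, 0, 0.0004], [0, 0, 0]]
  ]
}}

```text
time: 11.15
tool_pos: [0.4798, -0.3766, 0.1299]
tool_rot: [-3.141, 0.001, 3.028]
contact_force: [-1.2, 0.9, 3.8]
opening: 0.0431
```

```bash
python3 -c "
from h import *
delta(.4796,-.3765,.1302,np.pi-.1132)"
```

```text
t 11.15 pos [ 0.4798 -0.3766  0.1299] rot [-3.1413e+00  6.0000e-04  3.0279e+00] F [-1.17  0.89  3.8 ] T [ 0.29  0.24 -0.02] open 0.0431
shift [ 0.0002  0.0001 -0.0003] turn [-0.0003  0.0006 -0.0005]
```

Seated, with about 5 N of resting load. Letting go slowly.

Request:
{"op": "jog_arm", "data": {
  "series": [
    [-0.05, [0, 0, 0], [0, 0, 0]],
    [0.1, [0, 0, 0], [0, 0, 0]],
    [0.2, [0, 0, 0], [0, 0, 0]],
    [0.3, [0, 0, 0], [0, 0, 0]],
    [0.4, [0, 0, 0], [0, 0, 0]],
    [0.5, [0, 0, 0], [0, 0, 0]],
    [0.6, [0, 0, 0], [0, 0, 0]],
    [0.7, [0, 0, 0], [0, 0, 0]],
    [0.7, [0, 0, 0], [0, 0, 0]],
    [0.7, [0, 0, 0], [0, 0, 0]]
  ]
}}

```text
time: 11.98
tool_pos: [0.4795, -0.3763, 0.1289]
tool_rot: [3.141, -0.001, 3.028]
contact_force: [0.3, 1.4, -0.1]
opening: 0.0776
```

```bash
python3 -c "
from h import *
delta(.4796,-.3765,.1302,np.pi-.1132)
from cell import eyes
for n,x,y in (('side',250,150),):
    c=eyes.read_camera(n); cv2.imwrite('pics/%s7.png'%n,cv2.resize(c['img'][y:y+110,x:x+140,::-1],None,fx=5.4,fy=5.4,interpolation=cv2.INTER_CUBIC))
"
```

```text
t 11.9833 pos [ 0.4795 -0.3763  0.1289] rot [ 3.1409e+00 -7.0000e-04  3.0278e+00] F [ 0.32  1.44 -0.07] T [0.01 0.02 0.01] open 0.0776
shift [-0.0001 -0.0002 -0.0013] turn [ 0.0007 -0.0007 -0.0006]
```

View pics/side7.png

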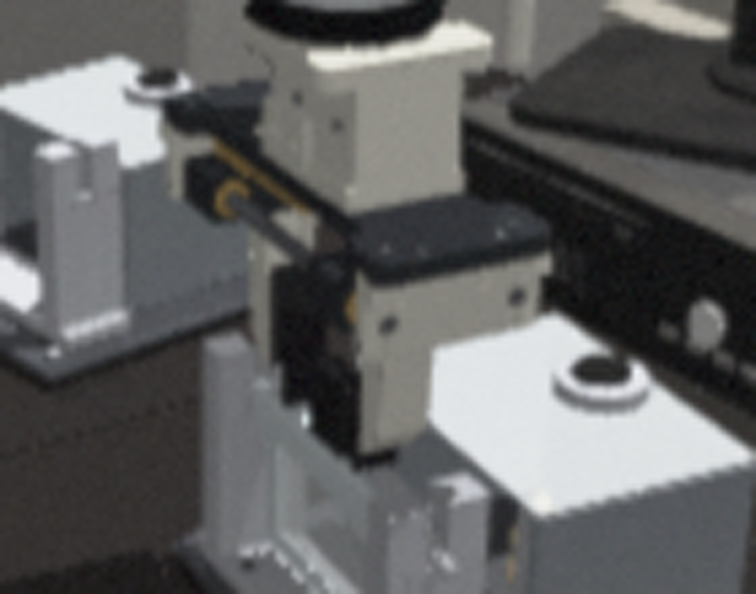

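Released. The near pin tip is showing at the foot of its slot (~(440,548)). Retreating straight up, then aside so I can check.

Request:
{"op": "jog_arm", "data": {
  "series": [
    [0.7, [0, 0, -0.01], [0, 0, 0]],
    [0.7, [0, 0, -0.025], [0, 0, 0]],
    [0.7, [0, 0, -0.045], [0, 0, 0]],
    [0.7, [0, 0, -0.07], [0, 0, 0]],
    [0.7, [0, 0, -0.1], [0, 0, 0]],
    [0.7, [0, 0, -0.13], [0, 0, 0]],
    [0.7, [0, 0.035, -0.15], [0, 0, 0]],
    [0.7, [0, 0.07, -0.15], [0, 0, 0]],
    [0.7, [0, 0.11, -0.15], [0, 0, 0]],
    [0.7, [0, 0.15, -0.15], [0, 0, 0]],
    [0.7, [0, 0.19, -0.15], [0, 0, 0]],
    [0.7, [0, 0.23, -0.15], [0, 0, 0]]
  ]
}}

```text
time: 13.03
tool_pos: [0.5056, -0.1462, 0.2803]
tool_rot: [-3.141, 0.001, 3.027]
contact_force: [1.1, -0.3, -0.7]
opening: 0.078
```

Request:
{"op": "jog_arm", "data": {
  "series": [
    [0.7, [0, 0.04, 0], [0, 0, 0]],
    [0.7, [0, 0.08, 0], [0, 0, 0]],
    [0.7, [0, 0.1, 0], [0, 0, 0]],
    [0.7, [0, 0.1, 0], [0, 0, 0]],
    [0.7, [0, 0.1, 0], [0, 0, 0]]
  ]
}}

```text
time: 13.45
tool_pos: [0.5172, -0.0478, 0.2801]
tool_rot: [-3.141, 0.001, 3.03]
contact_force: [-0.3, -0.8, 0.3]
opening: 0.0781
```

Run:
```python
from h import *
from cell import eyes
import pickle
delta(.5,0,.28,np.pi)
im=np.zeros((594,790,3),np.uint8)
d0=pickle.load(open("c0.pkl","rb"))
for n,x,y,o in (('side',270,170,0),('top',265,120,400)):
    c=eyes.read_camera(n)
    a=cv2.resize(c['img'][y:y+130,x:x+110,::-1],None,fx=3.5,fy=3.5,interpolation=cv2.INTER_CUBIC)
    im[:a.shape[0],o:o+a.shape[1]]=a
    P=cloud(c);Z=P[...,2]
    m=((Z>.14)&(Z<.168)&(P[...,0]>.4)&(P[...,0]<.55)&(P[...,1]<-.3)&(P[...,1]>-.45)).astype(np.uint8)
    k,l,st,ce=cv2.connectedComponentsWithStats(m)
    for i in range(1,k):
        if st[i,4]>=4:
            q=P[l==i];print(n,st[i],q.mean(0).round(4),q.min(0).round(3),q.max(0).round(3))
    g0=d0[n]['img'].astype(int);df=(np.abs(c['img'].astype(int)-g0).max(2)>60)
    print(n,"changed px",df.sum())
    for nm,(u,v,w) in {'side':{'dish':(258,297,20),'vial':(342,315,20)},'top':{'dish':(330,274,18),'vial':(396,234,15)}}[n].items():
        print(nm,df[v-w:v+w,u-w:u+w].sum())
cv2.imwrite("pics/fin.png",im)
```

```text
t 13.45 pos [ 0.5172 -0.0478  0.2801] rot [-3.1412e+00  1.0000e-03  3.0305e+00] F [-0.33 -0.82  0.26] T [-0.01  0.    0.01] open 0.0781
shift [0.0224 0.0456 0.0001] turn [-0.0005  0.001  -0.1111]
side [302 207   9   8  56] [ 0.4826 -0.349   0.1485] [ 0.473 -0.352  0.14 ] [ 0.493 -0.345  0.157]
side [311 218  13   9  74] [ 0.4756 -0.4073  0.1474] [ 0.465 -0.413  0.14 ] [ 0.486 -0.374  0.156]
side changed px 5598
dish 0
vial 0
top [309 201   4   9  27] [ 0.4841 -0.346   0.1555] [ 0.475 -0.349  0.142] [ 0.493 -0.343  0.16 ]
top [318 204  13   7  60] [ 0.4808 -0.3772  0.1422] [ 0.474 -0.39   0.14 ] [ 0.488 -0.363  0.146]
top [337 204   4   9  28] [ 0.4775 -0.4066  0.1545] [ 0.468 -0.41   0.141] [ 0.486 -0.404  0.161]
top changed px 24375
dish 0
vial 0
```

View pics/fin.png

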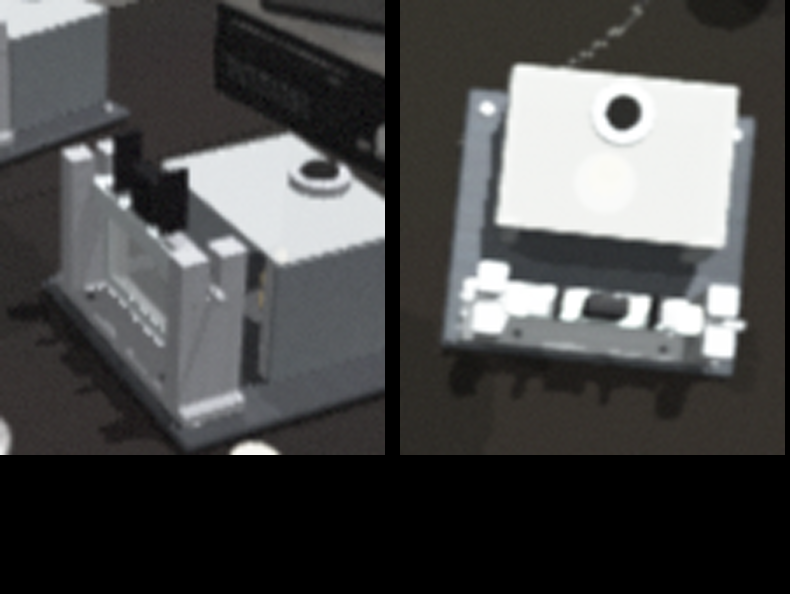

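The guard hangs level in the loaded bracket. The tabs are 61 mm apart (60.5 mm at the start), so both pins are out. The block top reads the same height as before (0.142), and the right tip protrudes from its cheek at side (217,293). The dish and vial show no change. Handing in.

```bash
python3 -c "
from cell import job
print(job.hand_in())"
```

```text
the job is handed in; nothing more can be done
None
```

The guard door now hangs in the bracket of the chamber with the nozzle, and the job is handed in after about 13.5 s. The hand-in gave no verdict.

**What I did:** I pinched the large guard's tabs fully, with the fingers reading 43 mm. I lifted it out of the empty chamber's bracket and carried it over the loaded one. Then I lowered it in small steps; the tips found both slots without catching. It reached the bottom at 0.130 m TCP height, the same as at pick-up, with a resting load of about 5 N. I let go only then, and moved the arm clear.

**Last checks:**
- **Pins:** the tabs were back to 61 mm apart, against 60.5 mm before pinching, so both pins read as home. The right tip was visible through its cheek. The left tip was not clearly visible, so I judged that pin from the tabs alone.
- **Height and position:** the block between the tabs was at the same height as when the guard first hung. The guard was centred on the bracket to within about 1 mm.
- **Bystanders:** the dish and vial showed no change in either picture. The nozzle stayed inside its chamber, and I did not measure it separately.
- **Disagreement:** the side and top cameras differed by 2–3 mm on where the loaded bracket stood. I used the top camera for both brackets so that its error largely cancelled.

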